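Lay out a control panel's modules on its mounting rail

ROBOT

A 6-joint arm with a two-finger parallel gripper is mounted at the origin on a cart in front of the work surface, level with it; the furniture and walls round the work are solid. World frame = base frame: x ahead of the robot, y to its left, z up, the work surface at z = 0. Lengths are in m, angles in rad, forces in N, time in s.
With the tool pointing down it reaches from about 0.35 to 0.85 m from the base axis. Payload 8.1 kg.
Tool frame: the origin (TCP) lies at the centre of the arm's flange, where the gripper is bolted on; the fingertips stand 186 mm ahead of it and the grasp point (between the pads) lies 167 mm ahead of it; z points along the fingers, y is the line along which they close (so a half turn about z gives the same grasp; the last joint's range is limited). The gripper opens to 93 mm and grips with 3 to 60 N. Pads are 15 mm wide; open, the fingers measure 128 mm over their backs; the gripper's body (75 mm by 188 mm) begins 65 mm behind the grasp point.
Start: joints at [1.228, 0.13, 1.488, -0, 1.523, -0.085], TCP at [0.153, 0.58, 0.405] pointing down, gripper open.
Joint ranges: [-2.96, 2.96], [-0.89, 2.26], [0.02, 2.5], [-1.34, 4.48], [0, 2.73], [-2.66, 2.66]. Speed limits (rad/s): [2.39, 2.39, 2.79, 3.14, 3.14, 3.14].

INTERFACE

Orientations are given as a rotation vector (axis times angle).
In Python, from plant import read_state, read_camera, camera_params, robot gives the robot as it stands.
- The arm moves only by the tool carry_out, never from a script. Its argument "targets" is a list of rows, each an object of numbers: "hand": the opening in per cent of the stroke, from 0 (shut) to 100 (fully open); "x", "y", "z": the shift along the tool's x, y, z in m; "ax", "ay", "az": the turn, a rotation vector about the tool's x, y, z in rad. In form: [{"hand": .., "x": .., "y": .., "z": .., "ax": .., "ay": .., "az": ..}, ...]. A call has 1 to 8 rows; each row is the pose to reach, as a shift and turn from the pose commanded when the call began, along the tool's axes at that moment; what a row does not reach only later rows make up. A row lasts 1/8 s, in which the tool goes at most 62.5 mm and 10.7 degrees, less where a joint would pass 70% of its speed; a pose out of reach is approached as far as the arm can. A call with a gripper value outside its range is refused whole. The fingers move at their own pace and stop on an object; "newtons" is the grip in N (left out, the last holds). Time passes only in rows, so rows that repeat a pose let the fingers close. It gives the time, the measured TCP pose, the force, the opening and the grip force at its end, in the units of the state.
- read_state(): the state, without advancing time (a new reading comes with each control period).
- read_camera(name): name is "scene" or "top"; returns (picture, depth): 400x640x3 uint8, blue, green, red; 400x640 float32, m along the optical axis (not along the pixel's ray), 0 where there is no reading.
- camera_params(name): a dict with "fx", "fy", "cx", "cy" (pixels), "k1" (the pictures are not rectified: a ray, as slopes to the right and down, at radius r is drawn at 1 + k1 r^2 times it, then the intrinsics apply), "position" and "rotation" of the camera in the world. Camera axes: x right, y up, looking along -z (the intrinsics and any distortion apply to the point x, -y, -z); pixel columns grow to the right and rows downward; lengths in m; the calibration is good to about 2 mm. A picture is of the moment at which its call begins. camera_params takes no time and is no camera call.
- robot.close_job(): hands the job in; it is judged then, once.
The state is a dict: "t": time; "q": joint angles; "dq": joint speeds; "joint_torque": joint torques, N m; "tool_pos": TCP position; "orientation": TCP orientation; "force": force on the tool from outside, world axes, zero at the start; "wrist_torque": the same for the moment, N m; "opening": finger opening in m; "gripper_force": force on a finger pad.
Only numpy, scipy, OpenCV 4.12 (cv2) and the standard library are available. Lean on these libraries where they do the work, as an engineer would, in place of code of your own. Each camera call takes 0.05 s, during which the arm holds its last target. There are 200 camera calls.

TASK

Set out the modules of a control panel on its mounting rail, in the order in which the supply runs. Starting beside the green-and-yellow earth terminal and going along the rail: first the white circuit breaker, next the grey power supply, then the blue relay socket, each fully down astride the rail, close side by side with gaps of no more than about 15 mm (also between the earth terminal and the breaker). The clear relay goes upright into the pocket on top of the blue socket, fully home; leave everything released and standing still.

Things in the scene. Friction and masses are not known exactly. Their poses are not given: they have to be found in the camera images.
- rail: Bare metal plate, 96 (x) x 196 (y) x 3 mm, fixed flat on the bench, with a steel top-hat mounting rail along y down its middle: 35 mm wide, 180 mm long, its top 18 mm above the plate's underside. Origin: centre of the plate's underside. The groove under each module's foot drops over the rail until its roof rests on it.
- earth_terminal: Small green-and-yellow earth terminal, fixed on one end of the rail (either end, it changes), 46 mm across the rail (x), 10 mm along it (y), its top 60 mm above the bench. Origin: on its centre line, 8 mm above the rail's origin, 83.5 mm along the rail from its middle.
- end_stop: Small plain grey end stop fixed on the other end of the rail, 46 mm (x) by 10 mm (y), its top 54 mm above the bench. Origin: on its centre line, 8 mm above the rail's origin. The free rail between it and the earth terminal is 157 mm long.
- breaker: White circuit breaker with a black toggle bar on top (to 82 mm), loose, 80 (x) x 36 (y) mm, 0.2 kg. Origin: centre of the foot's underside; x across the rail, y along it. Flat shoulders 46 mm up; above them a centred nose 45 mm long (x), full width (y), to 74 mm: grip across that 45 mm from above. Groove under the foot along y: 38 mm wide (mouth 46), 10 mm deep; home, the origin is 8 mm above the rail's. Either way round.
- power_supply: Grey module, top with black vent slots, loose, 80 (x) x 45 (y) mm, 0.26 kg. Origin: centre of the foot's underside; x across the rail, y along it. Flat shoulders 46 mm up; above them a centred nose 45 mm long (x), full width (y), to 74 mm: grip across that 45 mm from above. Groove under the foot along y: 38 mm wide (mouth 46), 10 mm deep; home, the origin is 8 mm above the rail's. Either way round.
- relay_socket: Blue module with a pocket in its top, loose, 80 (x) x 30 (y) mm, 0.14 kg. Origin: centre of the foot's underside; x across the rail, y along it. Flat shoulders 46 mm up; above them a centred nose 45 mm long (x), full width (y), to 66 mm: grip across that 45 mm from above. Groove under the foot along y: 38 mm wide (mouth 46), 10 mm deep; home, the origin is 8 mm above the rail's. Either way round.
- pocket (a point): Centre of the floor of the pocket in the top of the blue relay socket, 54 mm above the socket's origin, same axes. The pocket is 32 mm (x) x 26 mm (y) and 12 mm deep; the edges of its mouth are bevelled (3 mm in x, 1.5 mm in y).
- relay: Plug-in relay: clear upright box, 28 (x) x 21 (y) x 46 mm high, black base, copper coil inside, small orange button on top (2.5 mm); loose, 40 g. Origin: centre of its underside. Grip its upper half across the 28 mm. It stands in the blue socket's pocket, its x along the socket's x, either way round; home, its origin is at the pocket's floor.

How it is judged:
At the end, for the whole second after the job is handed in: Breaker, power supply, socket astride the rail in that order from the earth terminal, fully down (8 mm, +-4), upright, within 5 mm of its centre line, gaps at most about 15 mm; relay upright in the socket's pocket, within 4 mm of its centre, fully home (54 mm up, +-4); all released, at rest (x of breaker in the frame of rail between -0.005 and 0.005 m and z of breaker in the frame of rail between 0.004 and 0.012 m and angle between each of breaker, power_supply, relay_socket's own z axis and vertical below 0.06 rad and angle between the y axis of each of breaker, power_supply, relay_socket and the y axis of rail, either way round below 0.17 rad and x of power_supply in the frame of rail between -0.005 and 0.005 m and z of power_supply in the frame of rail between 0.004 and 0.012 m and x of relay_socket in the frame of rail between -0.005 and 0.005 m and z of relay_socket in the frame of rail between 0.004 and 0.012 m and horizontal distance between earth_terminal and breaker below 0.0385 m and horizontal distance between breaker and power_supply below 0.056 m and horizontal distance between power_supply and relay_socket below 0.053 m and horizontal distance between earth_terminal and power_supply above 0.055 m and horizontal distance between earth_terminal and relay_socket above 0.09 m and x of relay in the frame of relay_socket between -0.004 and 0.004 m and y of relay in the frame of relay_socket between -0.004 and 0.004 m and z of relay in the frame of relay_socket between 0.05 and 0.0575 m and angle between relay's own z axis and vertical below 0.09 rad and linear speed of each of breaker, power_supply, relay_socket, relay below 0.02 m/s and angular speed of each of breaker, power_supply, relay_socket, relay below 0.2 rad/s and contact force between each of breaker, power_supply, relay_socket, relay and the fingers below 0.1 N); the robot touches nothing.
It also fails if it takes over 106 s, if anything falls off the work surface, if the arm or the gripper's body presses on something with over 40 N, if the wrist force passes 120 N, or if a joint passes its speed limit or range.

## Working session

There is one attempt and no reset: what is moved stays moved. The work goes in short steps, Python scripts to look and compute and a tool call to move; the robot and the scene stay as the last step left them, time stands still between calls to the robot, and variables do not carry over. Pictures are saved under pics/ and viewed, at most 14 in all, crops included, and the job is handed in when it is done.

Besides the shell and the picture viewer there is one more tool, called after "Request:" as name(argument=value, ...), one argument or row to a line, values as JSON. carry_out: Moves the arm, as the interface text tells. Its arguments: {"type":"object","properties":{"targets":{"type":"array","items":{"type":"object","properties":{"hand":{"type":"number"},"x":{"type":"number"},"y":{"type":"number"},"z":{"type":"number"},"ax":{"type":"number"},"ay":{"type":"number"},"az":{"type":"number"}}}},"newtons":{"type":"number"}},"required":["targets"]}

```bash
mkdir -p pics; ls
python3 - <<'E'
from plant import *
import cv2, numpy as np
for n in("top","scene"):
    p,d=read_camera(n); cv2.imwrite(f"pics/{n}0.png",p); np.save(f"{n}0.npy",d); print(n,camera_params(n))
s=read_state(); print({k:np.round(v,3) for k,v in s.items()})
E
```

```text
pics
top {'fx': 443.7042489017175, 'fy': 443.7042489017175, 'cx': 309.5270233624595, 'cy': 202.37336055344483, 'k1': -0.12410869743365889, 'position': array([0.48865269, 0.04122158, 0.92085514]), 'rotation': array([ 0.05325577, -0.08978378, -1.5815061 ])}
scene {'fx': 473.05991435411653, 'fy': 473.05991435411653, 'cx': 315.0349296574741, 'cy': 199.24851150116666, 'k1': -0.014077258890477383, 'position': array([0.59539732, 0.43614019, 0.86756273]), 'rotation': array([0.02477316, 0.70399504, 3.02415841])}
{'t': np.float64(0.1), 'q': array([ 1.228,  0.131,  1.489,  0.   ,  1.523, -0.085]), 'dq': array([ 0.001, -0.003, -0.004, -0.   , -0.001,  0.   ]), 'joint_torque': array([ 1.0000e-03, -5.6135e+01, -4.9309e+01,  7.7000e-02,  2.9000e-02,
       -0.0000e+00]), 'tool_pos': array([0.153, 0.58 , 0.404]), 'orientation': array([-4.040e-01, -3.115e+00,  2.000e-03]), 'force': array([ 0.905, -0.316, -0.316]), 'wrist_torque': array([-0.019,  0.035,  0.039]), 'gripper_force': np.float64(0.0), 'opening': np.float64(0.093)}
```

View pics/top0.png

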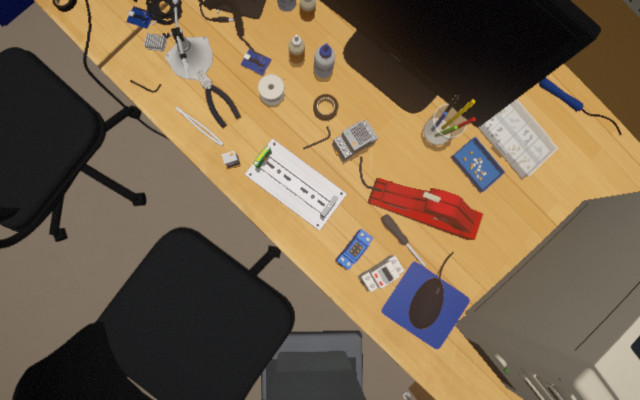

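View pics/scene0.png

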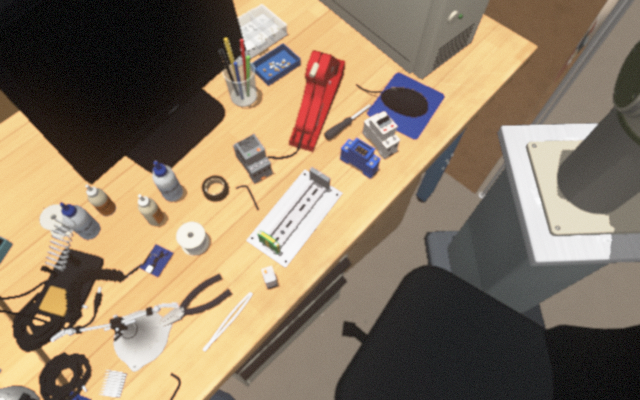

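```bash
cat > h.py <<'E'
import numpy as np, cv2
from scipy.spatial.transform import Rotation as R
from plant import *
def cam(n):
    c=camera_params(n); return c, R.from_rotvec(c["rotation"]).as_matrix()
def cloud(n,d):
    "world xyz of every pixel"
    c,M=cam(n); v,u=np.mgrid[:400,:640].astype(float)
    K=np.array([[c["fx"],0,c["cx"]],[0,c["fy"],c["cy"]],[0,0,1]])
    xy=cv2.undistortPoints(np.stack([u.ravel(),v.ravel()],1)[:,None],K,np.array([c["k1"],0,0,0,0.]))[:,0]
    r=np.stack([xy[:,0],-xy[:,1],-np.ones(len(xy))],1)*d.reshape(-1,1)
    P=r@M.T+c["position"]; P[d.ravel()==0]=np.nan
    return P.reshape(400,640,3)
def project(n,P):
    c,M=cam(n); q=(np.atleast_2d(P)-c["position"])@M
    x=q[:,0]/-q[:,2]; y=-q[:,1]/-q[:,2]; f=1+c["k1"]*(x*x+y*y)
    return np.stack([c["fx"]*x*f+c["cx"],c["fy"]*y*f+c["cy"]],1)
def ortho(n,p,z,x0,x1,y0,y1,s=1000):
    "picture resampled on the plane at height z: rows = x decreasing, cols = y decreasing, s px/m"
    xs=np.arange(x1,x0,-1/s); ys=np.arange(y1,y0,-1/s)
    X,Y=np.meshgrid(xs,ys,indexing='ij')
    uv=project(n,np.stack([X.ravel(),Y.ravel(),np.full(X.size,z)],1)).astype(np.float32).reshape(*X.shape,2)
    return cv2.remap(p,uv[...,0],uv[...,1],cv2.INTER_LINEAR)
E
python3 - <<'E'
from h import *
p=cv2.imread("pics/top0.png"); d=np.load("top0.npy"); P=cloud("top",d)
for nm,(u,v) in dict(earth=(262,157),stop=(328,207),rail=(295,183),psu=(355,140),sock=(354,249),brk=(382,274),relay=(231,159),bench=(290,150)).items(): print(nm,np.round(P[v,u],4))
c=p[110:300,210:420]; cv2.imwrite("pics/c0.png",cv2.resize(c,None,fx=3.15,fy=3.15,interpolation=cv2.INTER_CUBIC))
E
```

```text
earth [0.6577 0.1131 0.06  ]
stop [ 0.558  -0.0155  0.0547]
rail [0.6128 0.0491 0.0052]
psu [ 0.6875 -0.0696  0.0725]
sock [ 0.4752 -0.0652  0.0533]
brk [ 0.4269 -0.1157  0.0729]
relay [0.6569 0.1762 0.0471]
bench [6.838e-01 5.900e-02 4.000e-04]
```

View pics/c0.png

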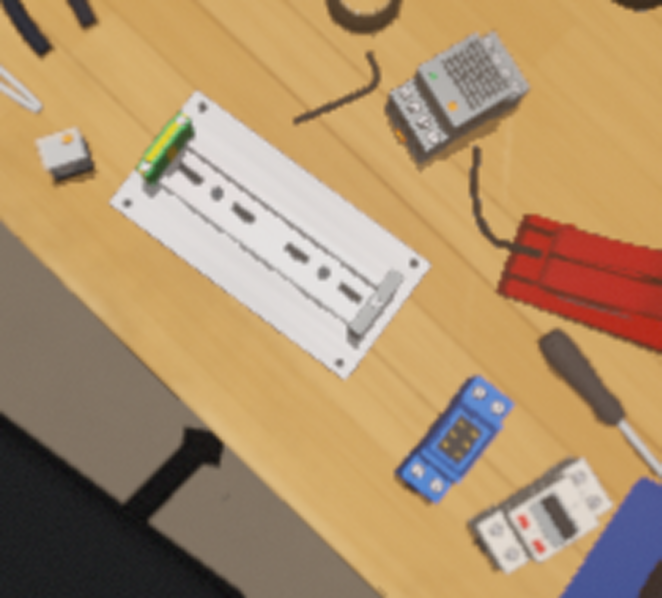

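```bash
cat >> h.py <<'E'
def rects(ds,seeds):
    "footprints from the clouds: name -> (seed x,y,radius,zlo,zhi)"
    for n,d in ds.items():
        P=cloud(n,d)
        for k,(x,y,r,lo,hi) in seeds.items():
            m=(np.hypot(P[...,0]-x,P[...,1]-y)<r)&(P[...,2]>lo)&(P[...,2]<hi)
            Q=P[m]
            if len(Q)<5: print(n,k,len(Q)); continue
            (cx,cy),(w,h),a=cv2.minAreaRect((Q[:,:2]*1000).astype(np.float32))
            if w<h: w,h,a=h,w,a-90
            print(n,k,len(Q),"c",np.round([cx,cy],1),"size",np.round([w,h],1),"long axis deg",round((a+90)%180-90,1),"ztop",np.round(np.percentile(Q[:,2],90),4))
E
python3 - <<'E'
from h import *
ds={n:np.load(n+"0.npy") for n in("top","scene")}
S=dict(earth=(.6577,.1131,.035,.045,.066),stop=(.558,-.0155,.035,.04,.06),plate=(.61,.049,.14,.0018,.0045),railtop=(.61,.049,.09,.0135,.022),
 psu=(.6875,-.0696,.06,.03,.09),psunose=(.6875,-.0696,.06,.062,.09),sock=(.4752,-.0652,.046,.03,.08),socknose=(.4752,-.0652,.046,.056,.08),brk=(.4269,-.1157,.055,.03,.09),brknose=(.4269,-.1157,.055,.062,.09),relay=(.657,.176,.03,.02,.06),relaytop=(.657,.176,.03,.04,.06))
rects(ds,S)
E
```

```text
top earth 144 c [662.6 114.9] size [46.5 11.2] long axis deg -38.2 ztop 0.062
top stop 119 c [560.4 -17.7] size [45.5  9.8] long axis deg -37.7 ztop 0.056
top plate 3642 c [617.2  41.7] size [278.2 255.3] long axis deg 45.4 ztop 0.0041
top railtop 399 c [610.8  47.9] size [164.2  45.2] long axis deg 52.5 ztop 0.0204
top psu 980 c [697.2 -74.6] size [82.1 45.8] long axis deg -59.2 ztop 0.0754
top psunose 559 c [697.4 -75.1] size [47.  45.6] long axis deg -59.3 ztop 0.0759
top sock 685 c [474.7 -67.9] size [80.4 30.7] long axis deg -38.7 ztop 0.0658
top socknose 196 c [474.8 -67.9] size [45.3 30.7] long axis deg -38.7 ztop 0.0675
top brk 823 c [ 443.4 -111.3] size [79.8 75.8] long axis deg -57.9 ztop 0.0769
top brknose 456 c [ 440.3 -108.7] size [79.7 49.3] long axis deg 41.5 ztop 0.0811
top relay 180 c [662.1 181.1] size [27.9 21.9] long axis deg -74.1 ztop 0.0486
top relaytop 143 c [662.2 180.5] size [26.1 21.7] long axis deg -72.0 ztop 0.0487
scene earth 160 c [663.8 112.9] size [45.8 10.5] long axis deg -36.6 ztop 0.0602
scene stop 162 c [561.9 -19.4] size [45.8 11.8] long axis deg -36.8 ztop 0.0544
scene plate 2217 c [617.2  39.9] size [275. 251.] long axis deg 41.4 ztop 0.0039
scene railtop 430 c [612.5  50.4] size [173.2  44. ] long axis deg 53.7 ztop 0.0195
scene psu 942 c [698.6 -76.2] size [83.  45.8] long axis deg -59.4 ztop 0.0744
scene psunose 515 c [698.3 -75.8] size [47.7 45.8] long axis deg -59.3 ztop 0.075
scene sock 757 c [476.5 -69.5] size [81.1 32.7] long axis deg -39.0 ztop 0.064
scene socknose 213 c [476.8 -70. ] size [46.6 32.2] long axis deg -39.2 ztop 0.0658
scene brk 859 c [ 445.3 -114.4] size [81.9 75.8] long axis deg -60.4 ztop 0.075
scene brknose 396 c [ 440.8 -111.2] size [83.1 50. ] long axis deg 44.6 ztop 0.0806
scene relay 222 c [662.9 178.6] size [29.  20.8] long axis deg -72.4 ztop 0.0468
scene relaytop 184 c [662.9 178.6] size [28.9 20.8] long axis deg -72.7 ztop 0.0469
```

```bash
cat >> h.py <<'E'
def plan(x,y,zg,ydeg,s=None):
    "shift/turn in tool axes to bring grasp point to x,y,zg (m), fingers closing along world angle ydeg (mod 180)"
    s=s or read_state(); T=R.from_rotvec(s["orientation"]); p=np.array(s["tool_pos"])
    best=None
    for a in (ydeg,ydeg+180):
        a=np.radians(a); yy=np.array([np.cos(a),np.sin(a),0]); zz=np.array([0,0,-1.]); xx=np.cross(yy,zz)
        G=R.from_matrix(np.stack([xx,yy,zz],1)); rv=(T.inv()*G).as_rotvec()
        if best is None or np.linalg.norm(rv)<np.linalg.norm(best): best=rv
    sh=T.inv().apply(np.array([x,y,zg+.167])-p)
    print("shift mm",np.round(sh*1000,1),"turn",np.round(best,3),"| tcp",np.round(p,4),"q1,q6",np.round(np.array(s["q"])[[0,5]],2),"tool y deg",np.round(np.degrees(np.arctan2(*T.as_matrix()[[1,0],1])),1))
E
python3 - <<'E'
from h import *
ds={n:np.load(n+"0.npy") for n in("top","scene")}
rects(ds,dict(brk=(.435,-.119,.046,.03,.09),brknose=(.435,-.119,.042,.062,.079)))
for n in ds:
    P=cloud(n,ds[n]); m=(P[...,2]>.09)&(P[...,0]>.3)&(P[...,0]<.85)&(abs(P[...,1])<.3)&(P[...,2]<.7)
    Q=P[m]; h={}
    for q in Q: k=(round(q[0]/.04)*.04,round(q[1]/.04)*.04); h[k]=max(h.get(k,0),q[2])
    print(n,{(round(k[0],2),round(k[1],2)):round(float(v),2) for k,v in sorted(h.items())})
plan(.438,-.118,.067,-59)
plan(.6625,.1795,.036,-72.5)
E
```

```text
top brk 792 c [ 426.7 -121.8] size [79.8 36.4] long axis deg -58.0 ztop 0.0771
top brknose 370 c [ 426.7 -121.6] size [45.3 35.2] long axis deg -60.0 ztop 0.0764
scene brk 810 c [ 428.2 -123.6] size [80.9 37.2] long axis deg -60.2 ztop 0.0752
scene brknose 326 c [ 428.7 -124.3] size [46.2 37.1] long axis deg -60.5 ztop 0.0751
top {(0.32, -0.28): 0.44, (0.36, -0.28): 0.44, (0.52, -0.28): 0.12, (0.52, -0.24): 0.16, (0.52, -0.2): 0.16, (0.56, -0.28): 0.13, (0.56, -0.24): 0.16, (0.56, -0.2): 0.16, (0.56, -0.16): 0.17, (0.6, -0.2): 0.15, (0.68, -0.28): 0.09, (0.68, -0.24): 0.14, (0.72, -0.28): 0.24, (0.72, -0.24): 0.14, (0.76, -0.28): 0.43, (0.76, -0.24): 0.27, (0.8, -0.28): 0.43, (0.8, -0.24): 0.4, (0.8, -0.2): 0.31, (0.8, -0.16): 0.09, (0.8, 0.24): 0.13, (0.84, -0.24): 0.37, (0.84, -0.2): 0.35, (0.84, -0.16): 0.27, (0.84, 0.0): 0.1, (0.84, 0.24): 0.14, (0.84, 0.28): 0.13}
scene {(0.32, -0.28): 0.24, (0.36, -0.28): 0.23, (0.52, -0.28): 0.11, (0.52, -0.24): 0.16, (0.52, -0.2): 0.16, (0.56, -0.24): 0.16, (0.56, -0.2): 0.16, (0.56, -0.16): 0.16, (0.6, -0.2): 0.15, (0.68, -0.24): 0.14, (0.72, -0.28): 0.21, (0.72, -0.24): 0.14, (0.76, -0.28): 0.27, (0.76, -0.24): 0.24, (0.8, -0.28): 0.27, (0.8, -0.24): 0.3, (0.8, -0.2): 0.28, (0.8, 0.24): 0.13, (0.84, -0.24): 0.31, (0.84, -0.2): 0.33, (0.84, -0.16): 0.26, (0.84, 0.24): 0.13, (0.84, 0.28): 0.13}
shift mm [-453.7 -602.   170.7] turn [-0.001 -0.001 -0.799] | tcp [0.1529 0.58   0.4038] q1,q6 [ 1.23 -0.09] tool y deg 75.2
shift mm [-594.9 -257.   201.1] turn [-0.002 -0.001 -0.563] | tcp [0.1529 0.58   0.4038] q1,q6 [ 1.23 -0.09] tool y deg 75.2
```

```bash
cat >> h.py <<'E'
def clear(ds,x,y,ydeg,hl=.094,hw=.0375,zs=(.10,.12,.135,.15,.2),excl=.05):
    a=np.radians(ydeg); u=np.array([np.cos(a),np.sin(a)]); v=np.array([-u[1],u[0]])
    Q=np.concatenate([cloud(n,d).reshape(-1,3) for n,d in ds.items()]); Q=Q[np.isfinite(Q[:,0])]
    D=Q[:,:2]-[x,y]; k=np.hypot(*D.T)>excl; D,Z=D[k],Q[k,2]
    dd=np.hypot(np.maximum(abs(D@u)-hl,0),np.maximum(abs(D@v)-hw,0))
    print("body clearance mm by z:",{z:round(1000*dd[(Z>z)&(Z<.6)].min()) for z in zs})
E
python3 - <<'E'
from h import *
ds={n:np.load(n+"0.npy") for n in("top","scene")}
for t in [(.4277,-.1229,-60),(.698,-.0755,-59.3),(.4757,-.069,-38.9),(.6625,.1795,-72.5),(.646,.0917,-37.6),(.6183,.0557,-37.6),(.5924,.022,-37.6)]: print(t); clear(ds,*t)
clear(ds,.4277,-.1229,-60,.0375,.094)
E
```

```text
(0.4277, -0.1229, -60)
body clearance mm by z: {0.1: 36, 0.12: 36, 0.135: 36, 0.15: 37, 0.2: 123}
(0.698, -0.0755, -59.3)
body clearance mm by z: {0.1: 52, 0.12: 52, 0.135: 52, 0.15: 66, 0.2: 73}
(0.4757, -0.069, -38.9)
body clearance mm by z: {0.1: 34, 0.12: 34, 0.135: 34, 0.15: 42, 0.2: 220}
(0.6625, 0.1795, -72.5)
body clearance mm by z: {0.1: 114, 0.12: 115, 0.135: 138, 0.15: 261, 0.2: 268}
(0.646, 0.0917, -37.6)
body clearance mm by z: {0.1: 130, 0.12: 138, 0.135: 199, 0.15: 219, 0.2: 226}
(0.6183, 0.0557, -37.6)
body clearance mm by z: {0.1: 140, 0.12: 149, 0.135: 174, 0.15: 174, 0.2: 224}
(0.5924, 0.022, -37.6)
body clearance mm by z: {0.1: 132, 0.12: 132, 0.135: 132, 0.15: 132, 0.2: 221}
body clearance mm by z: {0.1: 75, 0.12: 75, 0.135: 75, 0.15: 78, 0.2: 85}
```

Request:
carry_out(
  targets=[
    {"hand": 100, "x": -0.04, "y": -0.026, "z": 0.01, "az": -0.1},
    {"hand": 100, "x": -0.09, "y": -0.058, "z": 0.02, "az": -0.2},
    {"hand": 100, "x": -0.14, "y": -0.091, "z": 0.03, "az": -0.3},
    {"hand": 100, "x": -0.19, "y": -0.124, "z": 0.04, "az": -0.4},
    {"hand": 100, "x": -0.24, "y": -0.156, "z": 0.05, "az": -0.5},
    {"hand": 100, "x": -0.29, "y": -0.189, "z": 0.06, "az": -0.6},
    {"hand": 100, "x": -0.34, "y": -0.222, "z": 0.06, "az": -0.7},
    {"hand": 100, "x": -0.38, "y": -0.248, "z": 0.06, "az": -0.782},
  ],
)

```text
schema error: expected keys hand, x, y, z, ax, ay, az
```

```bash
python3 -c "
from h import *
plan(.4277,-.1229,.13,-60)"
```

```text
shift mm [-445.  -609.4  107.7] turn [-0.001 -0.001 -0.781] | tcp [0.1529 0.58   0.4038] q1,q6 [ 1.23 -0.09] tool y deg 75.2
```

Request:
carry_out(
  targets=[
    {"hand": 100, "x": -0.04, "y": -0.026, "z": 0.01, "ax": 0, "ay": 0, "az": -0.1},
    {"hand": 100, "x": -0.09, "y": -0.058, "z": 0.02, "ax": 0, "ay": 0, "az": -0.2},
    {"hand": 100, "x": -0.14, "y": -0.091, "z": 0.03, "ax": 0, "ay": 0, "az": -0.3},
    {"hand": 100, "x": -0.19, "y": -0.124, "z": 0.04, "ax": 0, "ay": 0, "az": -0.4},
    {"hand": 100, "x": -0.24, "y": -0.156, "z": 0.05, "ax": 0, "ay": 0, "az": -0.5},
    {"hand": 100, "x": -0.29, "y": -0.189, "z": 0.06, "ax": 0, "ay": 0, "az": -0.6},
    {"hand": 100, "x": -0.34, "y": -0.222, "z": 0.06, "ax": 0, "ay": 0, "az": -0.7},
    {"hand": 100, "x": -0.38, "y": -0.248, "z": 0.06, "ax": 0, "ay": 0, "az": -0.782},
  ],
)

```text
t: 1.1
tool_pos: [0.4582, 0.2414, 0.3442]
orientation: [0.817, -3.033, 0.0]
force: [-0.1, 0.3, -0.7]
opening: 0.0932
gripper_force: 0.0
```

```bash
python3 -c "
from h import *
plan(.4277,-.1229,.13,-60)"
```

```text
shift mm [ 209.3 -299.7   47.4] turn [-0.    -0.001  0.003] | tcp [0.4582 0.2414 0.3442] q1,q6 [ 0.39 -1.71] tool y deg 120.1
```

Request:
carry_out(
  targets=[
    {"hand": 100, "x": 0.027, "y": -0.038, "z": 0.01, "ax": 0, "ay": 0, "az": 0},
    {"hand": 100, "x": 0.06, "y": -0.086, "z": 0.02, "ax": 0, "ay": 0, "az": 0},
    {"hand": 100, "x": 0.093, "y": -0.133, "z": 0.03, "ax": 0, "ay": 0, "az": 0},
    {"hand": 100, "x": 0.126, "y": -0.18, "z": 0.04, "ax": 0, "ay": 0, "az": 0},
    {"hand": 100, "x": 0.159, "y": -0.228, "z": 0.047, "ax": 0, "ay": 0, "az": 0},
    {"hand": 100, "x": 0.188, "y": -0.269, "z": 0.047, "ax": 0, "ay": 0, "az": 0},
    {"hand": 100, "x": 0.209, "y": -0.3, "z": 0.047, "ax": 0, "ay": 0, "az": 0},
    {"hand": 100, "x": 0.209, "y": -0.3, "z": 0.047, "ax": 0, "ay": 0, "az": 0},
  ],
)

```text
t: 2.1
tool_pos: [0.4259, -0.1228, 0.2975]
orientation: [0.808, -3.035, 0.0]
force: [0.2, 0.1, -0.2]
opening: 0.093
gripper_force: 0.0
```

```bash
python3 -c "
from h import *
plan(.4277,-.1229,.069,-60)"
```

```text
shift mm [-1.6 -0.9 61.5] turn [-0.    -0.001 -0.003] | tcp [ 0.4259 -0.1228  0.2975] q1,q6 [-0.4  -2.49] tool y deg 119.8
```

Request:
carry_out(
  targets=[
    {"hand": 100, "x": -0.0015, "y": -0.001, "z": 0.025, "ax": 0, "ay": 0, "az": -0.002},
    {"hand": 100, "x": -0.0015, "y": -0.001, "z": 0.05, "ax": 0, "ay": 0, "az": -0.002},
    {"hand": 100, "x": -0.0015, "y": -0.001, "z": 0.061, "ax": 0, "ay": 0, "az": -0.002},
    {"hand": 100, "x": -0.0015, "y": -0.001, "z": 0.061, "ax": 0, "ay": 0, "az": -0.002},
    {"hand": 0, "x": -0.0015, "y": -0.001, "z": 0.061, "ax": 0, "ay": 0, "az": -0.002},
    {"hand": 0, "x": -0.0015, "y": -0.001, "z": 0.061, "ax": 0, "ay": 0, "az": -0.002},
    {"hand": 0, "x": -0.0015, "y": -0.001, "z": 0.061, "ax": 0, "ay": 0, "az": -0.002},
    {"hand": 0, "x": -0.0015, "y": -0.001, "z": 0.061, "ax": 0, "ay": 0, "az": -0.002},
  ],
  newtons=25,
)

```text
t: 3.1
tool_pos: [0.4283, -0.121, 0.237]
orientation: [-0.817, 3.033, -0.0]
force: [0.7, 0.4, -0.6]
opening: 0.0576
gripper_force: 0.0
```

```bash
python3 -c "
from h import *
s=read_state();print(s['opening'],s['gripper_force'])
plan(.6461,.0917,.190,-37.6)"
```

```text
0.05756000180522497 0.0
shift mm [-295.2   74.5 -119.9] turn [-0.     0.    -0.388] | tcp [ 0.4283 -0.121   0.237 ] q1,q6 [-0.39 -2.49] tool y deg 120.1
```

Request:
carry_out(
  targets=[
    {"hand": 0, "x": 0, "y": 0, "z": 0, "ax": 0, "ay": 0, "az": 0},
    {"hand": 0, "x": 0, "y": 0, "z": 0, "ax": 0, "ay": 0, "az": 0},
    {"hand": 0, "x": 0, "y": 0, "z": 0, "ax": 0, "ay": 0, "az": 0},
    {"hand": 0, "x": 0, "y": 0, "z": -0.01, "ax": 0, "ay": 0, "az": 0},
    {"hand": 0, "x": 0, "y": 0, "z": -0.03, "ax": 0, "ay": 0, "az": 0},
    {"hand": 0, "x": 0, "y": 0, "z": -0.06, "ax": 0, "ay": 0, "az": 0},
    {"hand": 0, "x": 0, "y": 0, "z": -0.09, "ax": 0, "ay": 0, "az": 0},
    {"hand": 0, "x": 0, "y": 0, "z": -0.11, "ax": 0, "ay": 0, "az": 0},
  ],
)

```text
t: 4.1
tool_pos: [0.4282, -0.1209, 0.3487]
orientation: [-0.817, 3.032, -0.001]
force: [0.8, -0.7, -2.2]
opening: 0.0445
gripper_force: 25.0
```

```bash
python3 -c "
from h import *
s=read_state();print(s['opening'],s['gripper_force'],s['force'])
ds={n:read_camera(n)[1] for n in('top','scene')}
rects(ds,dict(brk=(.4277,-.1229,.05,.13,.17)))
plan(.6461,.0917,.190,-37.6)"
```

```text
0.044530095069319424 24.961789548397064 [ 0.80102411 -0.65082064 -2.2062018 ]
top brk 73 c [ 449.9 -125.1] size [45.2  1.7] long axis deg -59.9 ztop 0.1589
scene brk 632 c [ 430.8 -123. ] size [82.  37.8] long axis deg -58.7 ztop 0.1621
shift mm [-294.8   74.9   -6.8] turn [-0.004  0.002 -0.388] | tcp [ 0.4288 -0.1211  0.3496] q1,q6 [-0.39 -2.49] tool y deg 120.2
```

Request:
carry_out(
  targets=[
    {"hand": 0, "x": -0.03, "y": 0.0076, "z": 0, "ax": 0, "ay": 0, "az": 0},
    {"hand": 0, "x": -0.075, "y": 0.019, "z": 0, "ax": 0, "ay": 0, "az": -0.03},
    {"hand": 0, "x": -0.12, "y": 0.0305, "z": 0, "ax": 0, "ay": 0, "az": -0.1},
    {"hand": 0, "x": -0.165, "y": 0.042, "z": 0, "ax": 0, "ay": 0, "az": -0.17},
    {"hand": 0, "x": -0.21, "y": 0.0535, "z": 0, "ax": 0, "ay": 0, "az": -0.24},
    {"hand": 0, "x": -0.255, "y": 0.065, "z": 0, "ax": 0, "ay": 0, "az": -0.31},
    {"hand": 0, "x": -0.28, "y": 0.0715, "z": 0, "ax": 0, "ay": 0, "az": -0.36},
    {"hand": 0, "x": -0.294, "y": 0.075, "z": 0, "ax": 0, "ay": 0, "az": -0.388},
  ],
)

```text
t: 5.2
tool_pos: [0.645, 0.0927, 0.3449]
orientation: [1.388, -2.815, -0.002]
force: [-0.2, -0.4, -2.2]
opening: 0.0447
gripper_force: 25.0
```

```bash
python3 -c "
from h import *
ds={n:read_camera(n)[1] for n in('top','scene')}
rects(ds,dict(brk=(.6461,.0917,.055,.13,.165)))
plan(.6451,.0924,.117,-37.6)"
```

```text
top brk 129 c [632.2  79. ] size [79.2  5.7] long axis deg -35.4 ztop 0.1571
scene brk 431 c [646.3  96. ] size [79.6 35.6] long axis deg -44.8 ztop 0.159
shift mm [-0.3 -0.2 61.5] turn [ 0.001 -0.001  0.001] | tcp [0.6449 0.0923 0.3455] q1,q6 [ 0.06 -2.42] tool y deg 142.4
```

Request:
carry_out(
  targets=[
    {"hand": 0, "x": 0, "y": 0, "z": 0.02, "ax": 0, "ay": 0, "az": 0},
    {"hand": 0, "x": 0, "y": 0, "z": 0.045, "ax": 0, "ay": 0, "az": 0},
    {"hand": 0, "x": 0, "y": 0, "z": 0.065, "ax": 0, "ay": 0, "az": 0},
    {"hand": 0, "x": 0, "y": 0, "z": 0.077, "ax": 0, "ay": 0, "az": 0},
    {"hand": 0, "x": 0, "y": 0, "z": 0.085, "ax": 0, "ay": 0, "az": 0},
    {"hand": 0, "x": 0, "y": 0, "z": 0.09, "ax": 0, "ay": 0, "az": 0},
    {"hand": 0, "x": 0, "y": 0, "z": 0.094, "ax": 0, "ay": 0, "az": 0},
    {"hand": 0, "x": 0, "y": 0, "z": 0.097, "ax": 0, "ay": 0, "az": 0},
  ],
)

```text
t: 6.3
tool_pos: [0.645, 0.0916, 0.2501]
orientation: [-1.386, 2.818, -0.001]
force: [0.7, 0.8, -2.2]
opening: 0.0447
gripper_force: 25.0
```

```bash
python3 -c "
from h import *
s=read_state();print(s['opening'],s['force'],s['wrist_torque'])
plan(.6451,.0924,.117,-37.6)"
```

```text
0.044665153929072776 [ 0.74161122  0.78813691 -2.1656879 ] [0.08549546 0.09207447 0.02398375]
shift mm [ -0.7   0.3 -33.9] turn [-0.001  0.001 -0.   ] | tcp [0.645  0.0916 0.2501] q1,q6 [ 0.06 -2.42] tool y deg 142.4
```

Request:
carry_out(
  targets=[
    {"hand": 0, "x": 0, "y": 0, "z": 0.003, "ax": 0, "ay": 0, "az": 0},
    {"hand": 0, "x": 0, "y": 0, "z": 0.0055, "ax": 0, "ay": 0, "az": 0},
    {"hand": 0, "x": 0, "y": 0, "z": 0.006, "ax": 0, "ay": 0, "az": 0},
    {"hand": 75, "x": 0, "y": 0, "z": 0.005, "ax": 0, "ay": 0, "az": 0},
    {"hand": 75, "x": 0, "y": 0, "z": 0.005, "ax": 0, "ay": 0, "az": 0},
    {"hand": 75, "x": 0, "y": 0, "z": 0.005, "ax": 0, "ay": 0, "az": 0},
    {"hand": 100, "x": 0, "y": 0, "z": -0.02, "ax": 0, "ay": 0, "az": 0},
    {"hand": 100, "x": 0, "y": 0, "z": -0.06, "ax": 0, "ay": 0, "az": 0},
  ],
)

```text
t: 7.3
tool_pos: [0.6439, 0.0915, 0.3082]
orientation: [1.385, -2.816, -0.003]
force: [-0.2, -0.7, 0.3]
opening: 0.0855
gripper_force: 0.0
```

```bash
python3 -c "
from h import *
s=read_state();print(s['opening'],s['force'],s['wrist_torque'])
plan(.698,-.0757,.15,-59.3)"
```

```text
0.0854737958519389 [-0.18209675 -0.71110257  0.34302291] [0.04616646 0.00528571 0.01912109]
shift mm [  99.5 -144.9   -9. ] turn [ 0.003 -0.003  0.378] | tcp [0.6439 0.0915 0.3082] q1,q6 [ 0.06 -2.42] tool y deg 142.4
```

Request:
carry_out(
  targets=[
    {"hand": 100, "x": 0.012, "y": -0.018, "z": -0.005, "ax": 0, "ay": 0, "az": 0.05},
    {"hand": 100, "x": 0.035, "y": -0.051, "z": -0.005, "ax": 0, "ay": 0, "az": 0.14},
    {"hand": 100, "x": 0.06, "y": -0.087, "z": -0.005, "ax": 0, "ay": 0, "az": 0.24},
    {"hand": 100, "x": 0.085, "y": -0.124, "z": -0.005, "ax": 0, "ay": 0, "az": 0.32},
    {"hand": 100, "x": 0.1, "y": -0.144, "z": 0, "ax": 0, "ay": 0, "az": 0.378},
    {"hand": 100, "x": 0.1, "y": -0.144, "z": 0.02, "ax": 0, "ay": 0, "az": 0.378},
    {"hand": 100, "x": 0.1, "y": -0.144, "z": 0.04, "ax": 0, "ay": 0, "az": 0.378},
    {"hand": 100, "x": 0.1, "y": -0.144, "z": 0.05, "ax": 0, "ay": 0, "az": 0.378},
  ],
)

```text
t: 8.3
tool_pos: [0.6966, -0.0738, 0.2563]
orientation: [0.834, -3.025, -0.003]
force: [-0.3, 0.5, -0.1]
opening: 0.0928
gripper_force: 0.0
```

```bash
python3 -c "
from h import *
s=read_state();print(s['opening'],s['force'],s['wrist_torque'])
D=read_camera('scene')
cv2.imwrite('pics/s1.png',cv2.resize(D[0][90:290,200:440],None,fx=3,fy=3,interpolation=cv2.INTER_CUBIC))
ds={n:(D if n=='scene' else read_camera(n))[1] for n in('top','scene')}
rects(ds,dict(brk=(.6461,.0917,.046,.045,.1),brknose=(.6461,.0917,.046,.072,.1)))
plan(.697,-.075,.069,-59.3)"
```

```text
0.09277521983792558 [-0.32702077  0.46864194 -0.14704855] [0.06351029 0.02564156 0.03448216]
top brk 951 c [647.9  98.1] size [80.1 54.5] long axis deg -37.7 ztop 0.085
top brknose 457 c [642.7  91. ] size [45.3 36.5] long axis deg -37.0 ztop 0.0899
scene brk 1096 c [648.7  95.9] size [80.7 55.4] long axis deg -38.1 ztop 0.083
scene brknose 496 c [643.6  88.8] size [45.7 37.6] long axis deg -36.6 ztop 0.0883
shift mm [ 0.3 -1.  21. ] turn [ 0.003 -0.003  0.002] | tcp [ 0.6968 -0.074   0.257 ] q1,q6 [-0.18 -2.29] tool y deg 120.8
```

View pics/s1.png

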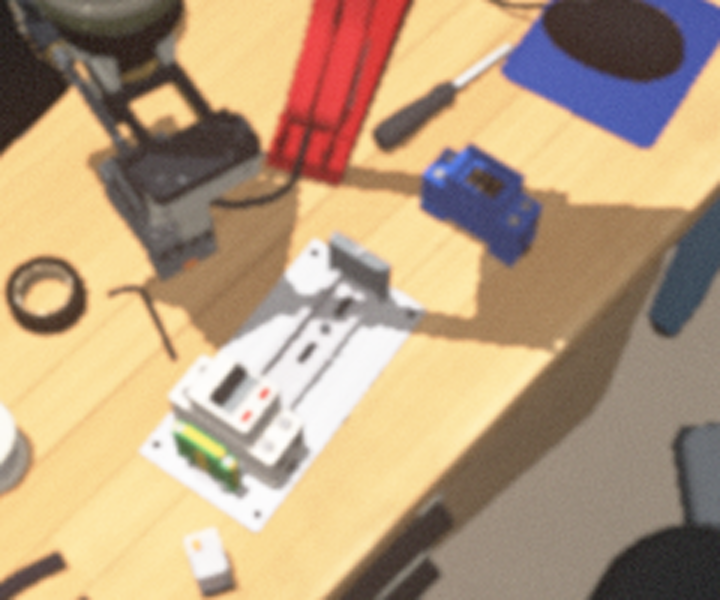

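Request:
carry_out(
  targets=[
    {"hand": 100, "x": 0, "y": -0.001, "z": 0.012, "ax": 0, "ay": 0, "az": 0},
    {"hand": 50, "x": 0, "y": -0.001, "z": 0.02, "ax": 0, "ay": 0, "az": 0},
    {"hand": 0, "x": 0, "y": -0.001, "z": 0.02, "ax": 0, "ay": 0, "az": 0},
    {"hand": 0, "x": 0, "y": -0.001, "z": 0.02, "ax": 0, "ay": 0, "az": 0},
    {"hand": 0, "x": 0, "y": -0.001, "z": 0.02, "ax": 0, "ay": 0, "az": 0},
    {"hand": 0, "x": 0, "y": -0.001, "z": 0.02, "ax": 0, "ay": 0, "az": 0},
    {"hand": 0, "x": 0, "y": -0.001, "z": 0.02, "ax": 0, "ay": 0, "az": 0},
    {"hand": 0, "x": 0, "y": -0.001, "z": 0.02, "ax": 0, "ay": 0, "az": 0},
  ],
)

```text
t: 9.4
tool_pos: [0.6984, -0.0763, 0.2401]
orientation: [-0.832, 3.029, -0.0]
force: [-0.8, 1.3, 1.9]
opening: 0.0447
gripper_force: 25.0
```

```bash
python3 -c "
from h import *
s=read_state();print(s['opening'],s['gripper_force'],s['force'],s['tool_pos'])
plan(.6164,.0532,.19,-37.6)"
```

```text
0.044689938205491754 25.000397264957428 [-0.75170346  1.3207353   1.89526278] [ 0.69838182 -0.07633772  0.24011085]
shift mm [   4.2  153.2 -116.9] turn [-0.     0.    -0.378] | tcp [ 0.6984 -0.0763  0.2401] q1,q6 [-0.18 -2.29] tool y deg 120.7
```

Request:
carry_out(
  targets=[
    {"hand": 0, "x": 0, "y": 0, "z": -0.015, "ax": 0, "ay": 0, "az": 0},
    {"hand": 0, "x": 0, "y": 0, "z": -0.045, "ax": 0, "ay": 0, "az": 0},
    {"hand": 0, "x": 0, "y": 0.005, "z": -0.08, "ax": 0, "ay": 0, "az": 0},
    {"hand": 0, "x": 0.001, "y": 0.025, "z": -0.11, "ax": 0, "ay": 0, "az": -0.05},
    {"hand": 0, "x": 0.002, "y": 0.06, "z": -0.11, "ax": 0, "ay": 0, "az": -0.15},
    {"hand": 0, "x": 0.003, "y": 0.1, "z": -0.11, "ax": 0, "ay": 0, "az": -0.25},
    {"hand": 0, "x": 0.004, "y": 0.135, "z": -0.11, "ax": 0, "ay": 0, "az": -0.34},
    {"hand": 0, "x": 0.004, "y": 0.153, "z": -0.11, "ax": 0, "ay": 0, "az": -0.378},
  ],
)

```text
t: 10.4
tool_pos: [0.6158, 0.0544, 0.3504]
orientation: [-1.39, 2.817, 0.0]
force: [0.1, 0.0, -3.1]
opening: 0.0449
gripper_force: 25.0
```

```bash
python3 -c "
from h import *
s=read_state();print(s['opening'],s['gripper_force'],s['force'],s['tool_pos'])
ds={n:read_camera(n)[1] for n in('top','scene')}
rects(ds,dict(psu=(.6164,.0532,.05,.12,.16),psunose=(.6164,.0532,.046,.153,.178)))
plan(.6164,.0532,.19,-37.6)"
```

```text
0.04489312081331038 24.999037384986877 [ 0.07910541  0.03685649 -3.1066821 ] [0.61582643 0.05442651 0.35035079]
top psu 34 c [608.7  32.4] size [39.1  0.5] long axis deg -37.5 ztop 0.1579
top psunose 8 c [602.   37.3] size [23.2  0.4] long axis deg -36.9 ztop 0.1667
scene psu 669 c [617.1  57.1] size [81.5 43.5] long axis deg -36.0 ztop 0.1565
scene psunose 426 c [618.5  58.9] size [81.1 38.3] long axis deg -36.6 ztop 0.1742
shift mm [ 0.8 -0.9 -6.7] turn [-0.     0.     0.001] | tcp [0.6162 0.0544 0.3503] q1,q6 [ 0.01 -2.48] tool y deg 142.5
```

Request:
carry_out(
  targets=[
    {"hand": 0, "x": 0.003, "y": -0.001, "z": 0.02, "ax": 0, "ay": 0, "az": 0},
    {"hand": 0, "x": 0.003, "y": -0.001, "z": 0.045, "ax": 0, "ay": 0, "az": 0},
    {"hand": 0, "x": 0.003, "y": -0.001, "z": 0.063, "ax": 0, "ay": 0, "az": 0},
    {"hand": 0, "x": 0.003, "y": -0.001, "z": 0.075, "ax": 0, "ay": 0, "az": 0},
    {"hand": 0, "x": 0.003, "y": -0.001, "z": 0.083, "ax": 0, "ay": 0, "az": 0},
    {"hand": 0, "x": 0.003, "y": -0.001, "z": 0.089, "ax": 0, "ay": 0, "az": 0},
    {"hand": 0, "x": 0.003, "y": -0.001, "z": 0.093, "ax": 0, "ay": 0, "az": 0},
    {"hand": 0, "x": 0.003, "y": -0.001, "z": 0.096, "ax": 0, "ay": 0, "az": 0},
  ],
)

```text
t: 11.5
tool_pos: [0.6158, 0.0502, 0.254]
orientation: [-1.386, 2.818, -0.001]
force: [0.8, -0.1, -3.5]
opening: 0.0445
gripper_force: 25.0
```

```bash
python3 -c "
from h import *
s=read_state();print(s['opening'],s['force'],s['wrist_torque'],s['tool_pos'])
ds={n:read_camera(n)[1] for n in('top','scene')}
rects(ds,dict(brknose=(.643,.091,.03,.072,.1),psu=(.6147,.0509,.05,.04,.075)))"
```

```text
0.04445200695428353 [ 0.75568639 -0.11598896 -3.52296076] [ 0.07966005  0.03554241 -0.01489595] [0.61582014 0.0501712  0.25404021]
top brknose 3
top psu 2
scene brknose 552 c [640.5  85.1] size [47.2 46. ] long axis deg 54.1 ztop 0.0884
scene psu 423 c [622.4  58.7] size [82.1 65. ] long axis deg -39.8 ztop 0.0693
```

Request:
carry_out(
  targets=[
    {"hand": 0, "x": 0, "y": 0, "z": 0.003, "ax": 0, "ay": 0, "az": 0},
    {"hand": 0, "x": 0, "y": 0, "z": 0.006, "ax": 0, "ay": 0, "az": 0},
    {"hand": 0, "x": 0, "y": 0, "z": 0.0065, "ax": 0, "ay": 0, "az": 0},
    {"hand": 75, "x": 0, "y": 0, "z": 0.006, "ax": 0, "ay": 0, "az": 0},
    {"hand": 75, "x": 0, "y": 0, "z": 0.006, "ax": 0, "ay": 0, "az": 0},
    {"hand": 75, "x": 0, "y": 0, "z": 0.006, "ax": 0, "ay": 0, "az": 0},
    {"hand": 100, "x": 0, "y": 0, "z": -0.02, "ax": 0, "ay": 0, "az": 0},
    {"hand": 100, "x": 0, "y": 0, "z": -0.06, "ax": 0, "ay": 0, "az": 0},
  ],
)

```text
t: 12.6
tool_pos: [0.6149, 0.0501, 0.3125]
orientation: [1.385, -2.816, -0.003]
force: [0.9, -1.3, 0.4]
opening: 0.0854
gripper_force: 0.0
```

```bash
python3 -c "
from h import *
s=read_state();print(s['opening'],s['force'],s['q'])
plan(.4752,-.0685,.15,-38.9)"
```

```text
0.08540738420926951 [ 0.88745176 -1.26301357  0.3589252 ] [-1.82528240e-03  2.36024617e-01  1.54011754e+00 -1.87129792e-05
  1.36933130e+00 -2.48680270e+00]
shift mm [179.2  38.3  -4. ] turn [ 0.003 -0.002  0.022] | tcp [0.6149 0.0501 0.3125] q1,q6 [-0.   -2.49] tool y deg 142.4
```

Request:
carry_out(
  targets=[
    {"hand": 100, "x": 0.01, "y": 0.002, "z": -0.01, "ax": 0, "ay": 0, "az": 0.18},
    {"hand": 100, "x": 0.03, "y": 0.006, "z": -0.02, "ax": 0, "ay": 0, "az": 0.36},
    {"hand": 100, "x": 0.055, "y": 0.012, "z": -0.02, "ax": 0, "ay": 0, "az": 0.54},
    {"hand": 100, "x": 0.08, "y": 0.017, "z": -0.02, "ax": 0, "ay": 0, "az": 0.72},
    {"hand": 100, "x": 0.105, "y": 0.022, "z": -0.02, "ax": 0, "ay": 0, "az": 0.9},
    {"hand": 100, "x": 0.13, "y": 0.028, "z": -0.02, "ax": 0, "ay": 0, "az": 1.08},
    {"hand": 100, "x": 0.155, "y": 0.033, "z": -0.02, "ax": 0, "ay": 0, "az": 1.26},
    {"hand": 100, "x": 0.179, "y": 0.038, "z": -0.02, "ax": 0, "ay": 0, "az": 1.44},
  ],
)

```text
t: 13.6
tool_pos: [0.4756, -0.069, 0.3338]
orientation: [0.825, 3.031, -0.0]
force: [-0.5, -0.3, 0.6]
opening: 0.0933
gripper_force: 0.0
```

Request:
carry_out(
  targets=[
    {"hand": 100, "x": 0, "y": 0, "z": 0, "ax": 0, "ay": 0, "az": 0.18},
    {"hand": 100, "x": 0, "y": 0, "z": 0, "ax": 0, "ay": 0, "az": 0.36},
    {"hand": 100, "x": 0, "y": 0, "z": 0, "ax": 0, "ay": 0, "az": 0.54},
    {"hand": 100, "x": 0, "y": 0, "z": 0, "ax": 0, "ay": 0, "az": 0.72},
    {"hand": 100, "x": 0, "y": 0, "z": 0, "ax": 0, "ay": 0, "az": 0.9},
    {"hand": 100, "x": 0, "y": 0, "z": 0, "ax": 0, "ay": 0, "az": 1.08},
    {"hand": 100, "x": 0, "y": 0, "z": 0, "ax": 0, "ay": 0, "az": 1.26},
    {"hand": 100, "x": 0, "y": 0, "z": 0, "ax": 0, "ay": 0, "az": 1.44},
  ],
)

```text
t: 14.6
tool_pos: [0.4763, -0.0685, 0.3338]
orientation: [2.619, 1.734, 0.0]
force: [1.5, -0.3, -0.5]
opening: 0.0929
gripper_force: 0.0
```

```bash
python3 -c "
from h import *
plan(.4752,-.0685,.1,-38.9)
ds={n:read_camera(n)[1] for n in('top','scene')}
rects(ds,dict(brk=(.643,.091,.028,.072,.1),psu=(.6147,.0509,.03,.072,.1)))"
```

```text
shift mm [-0.4 -1.  66.8] turn [ 0.    -0.     0.278] | tcp [ 0.4763 -0.0685  0.3338] q1,q6 [-0.25  0.15] tool y deg -23.0
top brk 464 c [639.7  87.3] size [45.7 45.3] long axis deg 53.2 ztop 0.0899
top psu 560 c [614.9  51.7] size [45.8 45.2] long axis deg 52.6 ztop 0.0842
scene brk 508 c [641.2  85.9] size [45.8 44.9] long axis deg -36.6 ztop 0.0884
scene psu 574 c [616.   50.4] size [45.6 45.5] long axis deg 53.1 ztop 0.0828
```

Request:
carry_out(
  targets=[
    {"hand": 100, "x": 0, "y": -0.001, "z": 0.01, "ax": 0, "ay": 0, "az": 0.15},
    {"hand": 100, "x": 0, "y": -0.001, "z": 0.03, "ax": 0, "ay": 0, "az": 0.278},
    {"hand": 100, "x": 0, "y": -0.001, "z": 0.055, "ax": 0, "ay": 0, "az": 0.278},
    {"hand": 100, "x": 0, "y": -0.001, "z": 0.08, "ax": 0, "ay": 0, "az": 0.278},
    {"hand": 60, "x": 0, "y": -0.001, "z": 0.095, "ax": 0, "ay": 0, "az": 0.278},
    {"hand": 60, "x": 0, "y": -0.001, "z": 0.098, "ax": 0, "ay": 0, "az": 0.278},
    {"hand": 60, "x": 0, "y": -0.001, "z": 0.098, "ax": 0, "ay": 0, "az": 0.278},
    {"hand": 60, "x": 0, "y": -0.001, "z": 0.098, "ax": 0, "ay": 0, "az": 0.278},
  ],
)

```text
t: 15.7
tool_pos: [0.4759, -0.0682, 0.2368]
orientation: [2.829, 1.364, 0.002]
force: [-0.3, 0.8, 0.2]
opening: 0.0584
gripper_force: 0.0
```

```bash
python3 -c "
from h import *
s=read_state();print(s['opening'],s['force'])
plan(.4752,-.0685,.0685,-38.9)"
```

```text
0.05835498631293885 [-0.286256    0.84697801  0.20657909]
shift mm [-0.6 -0.4  1.3] turn [ 0.002 -0.001  0.006] | tcp [ 0.4759 -0.0682  0.2368] q1,q6 [-0.25  0.42] tool y deg -38.5
```

Lower by 1 mm, close, lift.

Request:
carry_out(
  targets=[
    {"hand": 60, "x": 0, "y": 0, "z": 0.001, "ax": 0, "ay": 0, "az": 0.005},
    {"hand": 0, "x": 0, "y": 0, "z": 0.001, "ax": 0, "ay": 0, "az": 0.005},
    {"hand": 0, "x": 0, "y": 0, "z": 0.001, "ax": 0, "ay": 0, "az": 0.005},
    {"hand": 0, "x": 0, "y": 0, "z": 0.001, "ax": 0, "ay": 0, "az": 0.005},
    {"hand": 0, "x": 0, "y": 0, "z": 0.001, "ax": 0, "ay": 0, "az": 0.005},
    {"hand": 0, "x": 0, "y": 0, "z": -0.015, "ax": 0, "ay": 0, "az": 0.005},
    {"hand": 0, "x": 0, "y": 0, "z": -0.05, "ax": 0, "ay": 0, "az": 0.005},
    {"hand": 0, "x": 0, "y": 0, "z": -0.09, "ax": 0, "ay": 0, "az": 0.005},
  ],
)

```text
t: 16.7
tool_pos: [0.4748, -0.0679, 0.3268]
orientation: [-2.833, -1.356, 0.002]
force: [0.8, -0.6, -1.6]
opening: 0.0446
gripper_force: 25.0
```

```bash
python3 -c "
from h import *
s=read_state();print(s['opening'],s['gripper_force'],s['force'])
ds={n:read_camera(n)[1] for n in('top','scene')}
rects(ds,dict(sock=(.476,-.0685,.05,.115,.14)))
plan(.5887,.0173,.17,-37.6)"
```

```text
0.04459981634255184 24.998110681772232 [ 0.7723307  -0.64964517 -1.61493187]
top sock 0
scene sock 321 c [483.6 -57. ] size [82.5 27.4] long axis deg -20.4 ztop 0.1374
shift mm [136.9  33.3  -4.5] turn [ 0.008 -0.004 -0.022] | tcp [ 0.4769 -0.0685  0.3317] q1,q6 [-0.25  0.43] tool y deg -38.8
```

Request:
carry_out(
  targets=[
    {"hand": 0, "x": 0.015, "y": 0.004, "z": -0.01, "ax": 0, "ay": 0, "az": 0},
    {"hand": 0, "x": 0.045, "y": 0.011, "z": -0.01, "ax": 0, "ay": 0, "az": -0.01},
    {"hand": 0, "x": 0.08, "y": 0.02, "z": -0.01, "ax": 0, "ay": 0, "az": -0.02},
    {"hand": 0, "x": 0.112, "y": 0.027, "z": -0.01, "ax": 0, "ay": 0, "az": -0.022},
    {"hand": 0, "x": 0.13, "y": 0.032, "z": -0.01, "ax": 0, "ay": 0, "az": -0.022},
    {"hand": 0, "x": 0.137, "y": 0.033, "z": -0.005, "ax": 0, "ay": 0, "az": -0.022},
    {"hand": 0, "x": 0.137, "y": 0.033, "z": 0, "ax": 0, "ay": 0, "az": -0.022},
    {"hand": 0, "x": 0.137, "y": 0.033, "z": 0, "ax": 0, "ay": 0, "az": -0.022},
  ],
)

```text
t: 17.8
tool_pos: [0.5862, 0.0175, 0.3247]
orientation: [-2.818, -1.386, 0.003]
force: [0.1, -1.0, -1.4]
opening: 0.0448
gripper_force: 25.0
```

```bash
python3 -c "
from h import *
s=read_state();print(s['opening'],s['gripper_force'],s['force'])
plan(.5887,.0173,.10,-37.6)
p,d=read_camera('scene')
cv2.imwrite('pics/s2.png',cv2.resize(p[110:270,230:430],None,fx=3.5,fy=3.5,interpolation=cv2.INTER_CUBIC))"
```

```text
0.044845517842049015 24.998108223080635 [ 0.11507096 -0.96416371 -1.40746035]
shift mm [ 1.5  2.2 57.7] turn [-0.002  0.001 -0.   ] | tcp [0.5862 0.0175 0.3247] q1,q6 [-0.06  0.6 ] tool y deg -37.6
```

View pics/s2.png

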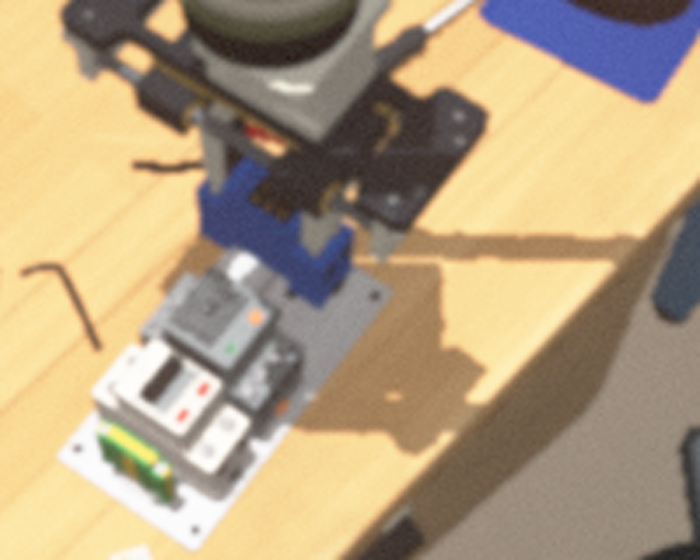

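Request:
carry_out(
  targets=[
    {"hand": 0, "x": 0.001, "y": 0.002, "z": 0.015, "ax": 0, "ay": 0, "az": 0},
    {"hand": 0, "x": 0.001, "y": 0.002, "z": 0.035, "ax": 0, "ay": 0, "az": 0},
    {"hand": 0, "x": 0.001, "y": 0.002, "z": 0.05, "ax": 0, "ay": 0, "az": 0},
    {"hand": 0, "x": 0.001, "y": 0.002, "z": 0.058, "ax": 0, "ay": 0, "az": 0},
    {"hand": 0, "x": 0.001, "y": 0.002, "z": 0.065, "ax": 0, "ay": 0, "az": 0},
    {"hand": 0, "x": 0.001, "y": 0.002, "z": 0.07, "ax": 0, "ay": 0, "az": 0},
    {"hand": 0, "x": 0.001, "y": 0.002, "z": 0.073, "ax": 0, "ay": 0, "az": 0},
    {"hand": 0, "x": 0.001, "y": 0.002, "z": 0.075, "ax": 0, "ay": 0, "az": 0},
  ],
)

```text
t: 18.85
tool_pos: [0.5893, 0.0175, 0.2509]
orientation: [2.818, 1.387, 0.001]
force: [0.6, 0.6, -1.4]
opening: 0.0447
gripper_force: 25.0
```

```bash
python3 -c "
from h import *
s=read_state();print(s['opening'],s['gripper_force'],s['force'],s['wrist_torque'],s['tool_pos'])
plan(.5887,.0173,.10,-37.6)"
```

```text
0.044657248140783264 24.99810755252838 [ 0.57266304  0.57098467 -1.43045764] [-0.03228834  0.10038368  0.04458617] [0.58931217 0.01748671 0.25093935]
shift mm [ -0.5  -0.4 -16.1] turn [ 0. -0.  0.] | tcp [0.5893 0.0175 0.2509] q1,q6 [-0.06  0.6 ] tool y deg -37.6
```

Request:
carry_out(
  targets=[
    {"hand": 0, "x": 0, "y": 0, "z": 0.003, "ax": 0, "ay": 0, "az": 0},
    {"hand": 0, "x": 0, "y": 0, "z": 0.006, "ax": 0, "ay": 0, "az": 0},
    {"hand": 0, "x": 0, "y": 0, "z": 0.0075, "ax": 0, "ay": 0, "az": 0},
    {"hand": 75, "x": 0, "y": 0, "z": 0.0065, "ax": 0, "ay": 0, "az": 0},
    {"hand": 75, "x": 0, "y": 0, "z": 0.0065, "ax": 0, "ay": 0, "az": 0},
    {"hand": 75, "x": 0, "y": 0, "z": 0.0065, "ax": 0, "ay": 0, "az": 0},
    {"hand": 75, "x": 0, "y": 0, "z": -0.02, "ax": 0, "ay": 0, "az": 0},
    {"hand": 60, "x": 0, "y": 0, "z": -0.06, "ax": 0, "ay": 0, "az": 0},
  ],
)

```text
t: 19.85
tool_pos: [0.5884, 0.0175, 0.3098]
orientation: [-2.817, -1.387, 0.005]
force: [1.0, -0.5, 0.8]
opening: 0.0636
gripper_force: 0.0
```

```bash
python3 -c "
from h import *
s=read_state();print(s['opening'],s['gripper_force'],s['force'])
plan(.6625,.1797,.15,-72.5)"
```

```text
0.06355169186849091 0.0 [ 0.99756618 -0.48422873  0.7605321 ]
shift mm [173.7 -40.3  -7.4] turn [-0.002  0.003  0.609] | tcp [0.5884 0.0175 0.3098] q1,q6 [-0.06  0.6 ] tool y deg -37.6
```

Request:
carry_out(
  targets=[
    {"hand": 60, "x": 0.02, "y": -0.005, "z": -0.005, "ax": 0, "ay": 0, "az": 0.08},
    {"hand": 60, "x": 0.055, "y": -0.013, "z": -0.005, "ax": 0, "ay": 0, "az": 0.2},
    {"hand": 60, "x": 0.095, "y": -0.022, "z": -0.005, "ax": 0, "ay": 0, "az": 0.33},
    {"hand": 60, "x": 0.135, "y": -0.031, "z": -0.005, "ax": 0, "ay": 0, "az": 0.46},
    {"hand": 60, "x": 0.162, "y": -0.038, "z": -0.005, "ax": 0, "ay": 0, "az": 0.56},
    {"hand": 60, "x": 0.174, "y": -0.0405, "z": 0.0, "ax": 0, "ay": 0, "az": 0.609},
    {"hand": 60, "x": 0.174, "y": -0.0405, "z": 0.02, "ax": 0, "ay": 0, "az": 0.609},
    {"hand": 60, "x": 0.174, "y": -0.0405, "z": 0.03, "ax": 0, "ay": 0, "az": 0.609},
  ],
)

```text
t: 20.85
tool_pos: [0.6623, 0.1794, 0.2779]
orientation: [3.104, 0.48, -0.005]
force: [-0.6, 0.6, 0.5]
opening: 0.056
gripper_force: 0.0
```

```bash
python3 -c "
from h import *
s=read_state();print(s['opening'],s['gripper_force'],s['force'])
plan(.6625,.1797,.038,-72.5)
p,d=read_camera('scene')
ds={'scene':d,'top':read_camera('top')[1]}
rects(ds,dict(relay=(.6625,.1797,.03,.02,.06),psu=(.6147,.0509,.03,.078,.1),sock=(.5887,.0173,.027,.063,.08)))
cv2.imwrite('pics/s3.png',cv2.resize(p[160:300,220:370],None,fx=4,fy=4,interpolation=cv2.INTER_CUBIC))"
```

```text
0.0559536748344166 0.0 [-0.63098055  0.56508691  0.46298392]
shift mm [ 0.5 -0.2 72.9] turn [-0.     0.003  0.001] | tcp [0.6623 0.1794 0.2779] q1,q6 [0.19 1.45] tool y deg -72.4
scene relay 0
scene psu 39 c [611.   74.5] size [22.8 10.2] long axis deg 13.4 ztop 0.0826
scene sock 0
top relay 0
top psu 549 c [614.9  51.8] size [45.4 44.9] long axis deg 52.9 ztop 0.0841
top sock 241 c [589.6  21. ] size [45.4 36.7] long axis deg -37.7 ztop 0.0755
```

View pics/s3.png

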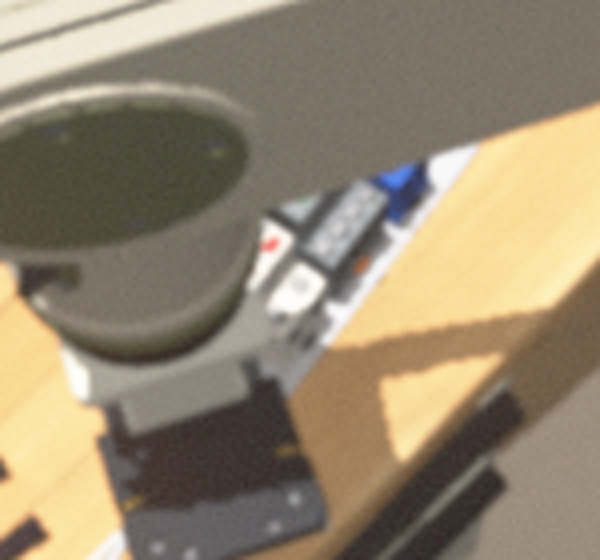

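Request:
carry_out(
  targets=[
    {"hand": 60, "x": 0.0005, "y": 0, "z": 0.02, "ax": 0, "ay": 0, "az": 0},
    {"hand": 60, "x": 0.0005, "y": 0, "z": 0.045, "ax": 0, "ay": 0, "az": 0},
    {"hand": 60, "x": 0.0005, "y": 0, "z": 0.062, "ax": 0, "ay": 0, "az": 0},
    {"hand": 60, "x": 0.0005, "y": 0, "z": 0.071, "ax": 0, "ay": 0, "az": 0},
    {"hand": 60, "x": 0.0005, "y": 0, "z": 0.072, "ax": 0, "ay": 0, "az": 0},
    {"hand": 0, "x": 0.0005, "y": 0, "z": 0.072, "ax": 0, "ay": 0, "az": 0},
    {"hand": 0, "x": 0.0005, "y": 0, "z": 0.072, "ax": 0, "ay": 0, "az": 0},
    {"hand": 0, "x": 0.0005, "y": 0, "z": 0.072, "ax": 0, "ay": 0, "az": 0},
  ],
  newtons=12,
)

```text
t: 21.95
tool_pos: [0.664, 0.1803, 0.2095]
orientation: [-3.105, -0.479, -0.002]
force: [-0.2, -0.6, -0.1]
opening: 0.0306
gripper_force: 0.0
```

Request:
carry_out(
  targets=[
    {"hand": 0, "x": 0, "y": 0, "z": 0, "ax": 0, "ay": 0, "az": 0},
    {"hand": 0, "x": 0, "y": 0, "z": 0, "ax": 0, "ay": 0, "az": 0},
    {"hand": 0, "x": 0, "y": 0, "z": 0, "ax": 0, "ay": 0, "az": 0},
    {"hand": 0, "x": 0, "y": 0, "z": 0, "ax": 0, "ay": 0, "az": 0},
  ],
)

```text
t: 22.45
tool_pos: [0.664, 0.1803, 0.2094]
orientation: [-3.105, -0.478, -0.001]
force: [-0.2, -0.1, 4.8]
opening: 0.028
gripper_force: 12.0
```

```bash
python3 -c "
from h import *
s=read_state();print(s['opening'],s['gripper_force'],s['force'],s['tool_pos'])
ds={'top':read_camera('top')[1]}
rects(ds,dict(sock=(.589,.018,.024,.07,.08),sh=(.589,.018,.05,.05,.056)))"
```

```text
0.027986453779961465 12.0006063580513 [-0.21533267 -0.07549763  4.80982123] [0.66395256 0.18025045 0.20936099]
top sock 139 c [590.5  22. ] size [44.5 39.3] long axis deg -37.5 ztop 0.0765
top sh 431 c [585.3  15.8] size [91.6 80.8] long axis deg 49.7 ztop 0.0555
```

Request:
carry_out(
  targets=[
    {"hand": 0, "x": 0, "y": 0, "z": -0.01, "ax": 0, "ay": 0, "az": 0},
    {"hand": 0, "x": 0, "y": 0, "z": -0.035, "ax": 0, "ay": 0, "az": 0},
    {"hand": 0, "x": 0, "y": 0, "z": -0.07, "ax": 0, "ay": 0, "az": 0},
    {"hand": 0, "x": 0, "y": 0, "z": -0.105, "ax": 0, "ay": 0, "az": 0},
    {"hand": 0, "x": 0, "y": 0, "z": -0.135, "ax": 0, "ay": 0, "az": 0},
    {"hand": 0, "x": 0, "y": 0, "z": -0.14, "ax": 0, "ay": 0, "az": 0},
  ],
)

```text
t: 23.25
tool_pos: [0.6643, 0.1804, 0.352]
orientation: [-3.105, -0.479, -0.008]
force: [1.0, 0.6, -0.2]
opening: 0.0278
gripper_force: 12.0
```

```bash
cat >> h.py <<'E'
EN={"top":(.6626,.1149),"scene":(.6638,.1129)}; e=np.array([-.6105,-.7920]); xr=np.array([.792,-.6105])
def railfit(n,d,s0,s1,lo,hi,w=.05):
    "centre and extents in rail coordinates (s from earth terminal, x across), mm"
    P=cloud(n,d).reshape(-1,3); P=P[np.isfinite(P[:,0])]; D=P[:,:2]-EN[n]; s=D@e; x=D@xr
    k=(s>s0)&(s<s1)&(abs(x)<w)&(P[:,2]>lo)&(P[:,2]<hi)
    if k.sum()<5: print(n,k.sum()); return
    print(n,k.sum(),"s",np.round(1000*np.percentile(s[k],[1,99]),1),"x",np.round(1000*np.percentile(x[k],[1,99]),1),"z",np.round(np.median(P[k,2]),4))
E
python3 -c "
from h import *
for n in('top','scene'):
    p,d=read_camera(n)
    cv2.imwrite(f'pics/{n}4.png',p); np.save(n+'4.npy',d)
    railfit(n,d,.103,.15,.068,.082); railfit(n,d,.103,.15,.045,.082); railfit(n,d,.055,.1,.077,.09);railfit(n,d,.01,.052,.077,.1)
"
```

```text
top 157 s [107.2 137.2] x [-23.   21.8] z 0.0734
top 640 s [107.5 137.2] x [-40.2  38.1] z 0.0619
top 531 s [57.3 99.6] x [-21.5  22.7] z 0.0824
top 447 s [13.1 48.9] x [-23.6  20.8] z 0.0827
scene 178 s [106.9 137.7] x [-23.   21.7] z 0.0719
scene 621 s [107.  137.1] x [-40.3  37.9] z 0.0613
scene 498 s [56.5 99.4] x [-21.3  22.3] z 0.0811
scene 109 s [22.1 49.1] x [-23.9   9.2] z 0.0809
```

```bash
python3 -c "
from h import *
ds={n:np.load(n+'4.npy') for n in('top','scene')}
rects(ds,dict(lo=(.664,.1803,.03,.142,.160)))
plan(.5887,.0186,.18,-37.6)
p=cv2.imread('pics/scene4.png'); uv=project('scene',[.663,.18,.16])[0].astype(int); print(uv)
c=p[max(uv[1]-60,0):uv[1]+60,max(uv[0]-80,0):uv[0]+80]; cv2.imwrite('pics/s4c.png',cv2.resize(c,None,fx=4,fy=4,interpolation=cv2.INTER_CUBIC))"
```

```text
top lo 0
scene lo 3
shift mm [-120.2  131.5    1.7] turn [ 0.    -0.    -0.609] | tcp [0.6637 0.1802 0.3488] q1,q6 [0.19 1.46] tool y deg -72.5
[262 253]
```

View pics/s4c.png

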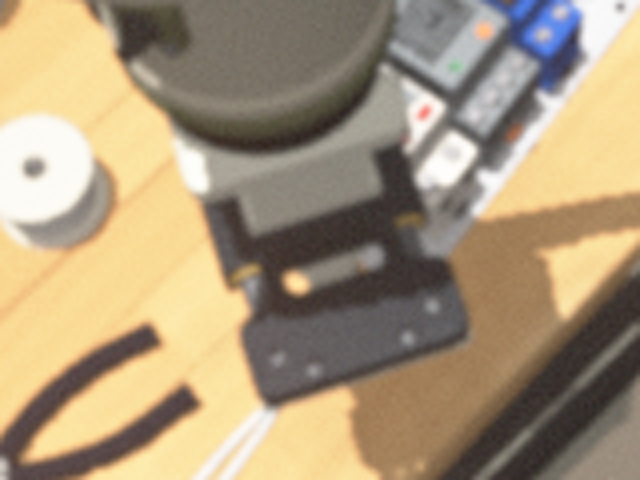

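Request:
carry_out(
  targets=[
    {"hand": 0, "x": -0.012, "y": 0.013, "z": 0, "ax": 0, "ay": 0, "az": -0.06},
    {"hand": 0, "x": -0.035, "y": 0.038, "z": 0, "ax": 0, "ay": 0, "az": -0.18},
    {"hand": 0, "x": -0.06, "y": 0.066, "z": 0, "ax": 0, "ay": 0, "az": -0.3},
    {"hand": 0, "x": -0.085, "y": 0.093, "z": 0, "ax": 0, "ay": 0, "az": -0.43},
    {"hand": 0, "x": -0.105, "y": 0.115, "z": 0, "ax": 0, "ay": 0, "az": -0.53},
    {"hand": 0, "x": -0.116, "y": 0.127, "z": 0, "ax": 0, "ay": 0, "az": -0.59},
    {"hand": 0, "x": -0.12, "y": 0.1315, "z": 0.0, "ax": 0, "ay": 0, "az": -0.609},
    {"hand": 0, "x": -0.12, "y": 0.1315, "z": 0.02, "ax": 0, "ay": 0, "az": -0.609},
  ],
)

```text
t: 24.35
tool_pos: [0.5893, 0.0187, 0.3288]
orientation: [2.819, 1.385, 0.003]
force: [0.5, -0.0, -0.3]
opening: 0.0279
gripper_force: 12.0
```

```bash
python3 -c "
from h import *
plan(.5887,.0186,.15,-37.6)
for n in('top','scene'):
    p,d=read_camera(n); np.save(n+'5.npy',d)
    railfit(n,d,.08,.17,.122,.139,.03)
    uv=project(n,[.588,.018,.11])[0].astype(int)
    c=p[max(uv[1]-50,0):uv[1]+50,max(uv[0]-65,0):uv[0]+65]; cv2.imwrite(f'pics/{n}5c.png',cv2.resize(c,None,fx=3,fy=3,interpolation=cv2.INTER_CUBIC))
a,b=[cv2.imread(f'pics/{n}5c.png') for n in('top','scene')]
cv2.imwrite('pics/b5.png',np.hstack([a,b]))
"
```

```text
shift mm [-0.5 -0.5 11.8] turn [ 0.002 -0.001 -0.001] | tcp [0.5893 0.0187 0.3288] q1,q6 [-0.06  0.6 ] tool y deg -37.7
top 0
scene 61 s [111.6 116.1] x [-18.   14.1] z 0.1302
```

View pics/b5.png

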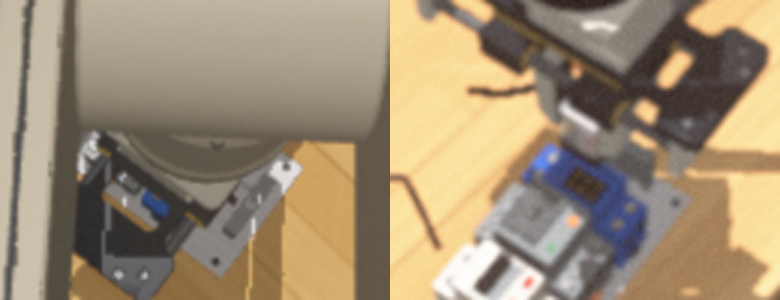

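```bash
python3 -c "
from h import *
d=np.load('scene5.npy')
P=cloud('scene',d).reshape(-1,3);P=P[np.isfinite(P[:,0])];D=P[:,:2]-EN['scene'];s=D@e*1000;x=D@xr*1000;z=P[:,2]*1000
k=(s>80)&(s<150)&(abs(x)<30)&(z>115)&(z<141)
for i in np.argsort(z[k]): print(np.round([s[k][i],x[k][i],z[k][i]],1),end=' ')
"
```

```text
[112.7   5.2 115.5] [112.8  -5.9 115.9] [112.8   0.8 116.3] [119.9 -16.4 116.5] [112.4   7.2 117.5] [113.7   1.4 118.1] [112.4  -4.  118.2] [121.9 -17.2 118.2] [112.8   9.7 118.2] [112.1 -10.9 118.5] [112.8  -1.5 118.7] [112.4 -15.1 119. ] [114.5   6.5 119. ] [112.2   2.5 119.1] [113.3 -16.6 119.1] [112.4  -8.4 119.2] [112.8  -6.  119.8] [112.6 -12.8 119.9] [115.6 -17.2 120.1] [113.1 -10.2 120.1] [113.1  -3.5 120.4] [112.2   4.7 120.5] [114.3 -15.9 120.6] [112.8   2.9 121.4] [112.9 -14.7 121.5] [116.6 -16.5 121.5] [113.5  -5.4 121.8] [118.1 -15.4 121.9] [113.8   8.1 122.2] [119.  -17.  122.2] [112.6  -8.3 122.5] [112.5   9.4 122.5] [113.3   1.  122.8] [113.6  -3.2 123. ] [112.5  -1.8 123.3] [111.6   6.4 123.3] [112.6 -12.8 123.6] [112.8 -10.4 124.4] [113.3   9.9 124.6] [113.9 -16.2 125.3] [112.6   2.7 125.8] [112.7 -14.9 125.8] [112.7  -8.3 126.2] [113.5  -9.9 126.7] [112.9 -12.6 126.7] [113.6 -14.3 127.5] [112.2  -2.1 127.6] [113.5  -7.8 128.1] [112.6   0.4 128.1] [112.2   4.5 128.1] [112.3  -6.4 128.4] [113.6 -12.1 128.7] [112.4   6.9 128.9] [113.3  -1.3 129. ] [113.9 -16.2 129. ] 
[... 203 characters left out ...]
2.4   6.8 132.8] [112.7   9.2 133.4] [113.4  -5.7 133.4] [112.4 -15.1 133.7] [112.8  -1.8 133.8] [112.9   4.9 134. ] [112.7 -12.8 134.5] [113.2   7.3 134.6] [111.6 -11.4 134.6] [113.4  -7.9 135.7] [112.9  -3.9 135.8] [1.124e+02 1.000e-01 1.359e+02] [114.1 -16.1 136. ] [113.1   9.4 136.2] [113.5   5.3 136.3] [112.2 -11.  137. ] [112.1  13.1 137.5] [112.2   2.1 137.8] [112.6  15.6 137.8] [112.5  -2.1 138.2] [112.  -15.4 138.3] [112.4 -19.5 138.3] [113.2  -3.7 138.8] [112.4 -13.  138.8] [112.5  -6.4 139. ] [113.1   2.8 139.4] [113.  -21.2 139.4] [1.125e+02 1.000e-01 1.395e+02] [114.  -16.1 139.7] [112.4   6.6 140. ] [113.3 -12.3 140.3] [112.7 -15.  140.5] [112.2 -11.  140.6] [111.9  17.2 140.7]
```

Request:
carry_out(
  targets=[
    {"hand": 0, "x": 0.0005, "y": 0.0005, "z": 0.012, "ax": 0, "ay": 0, "az": 0},
    {"hand": 0, "x": 0.0005, "y": 0.0005, "z": 0.027, "ax": 0, "ay": 0, "az": 0},
    {"hand": 0, "x": 0.0005, "y": 0.0005, "z": 0.037, "ax": 0, "ay": 0, "az": 0},
    {"hand": 0, "x": 0.0005, "y": 0.0005, "z": 0.042, "ax": 0, "ay": 0, "az": 0},
    {"hand": 0, "x": 0.0005, "y": 0.0005, "z": 0.045, "ax": 0, "ay": 0, "az": 0},
    {"hand": 0, "x": 0.0005, "y": 0.0005, "z": 0.047, "ax": 0, "ay": 0, "az": 0},
    {"hand": 0, "x": 0.0005, "y": 0.0005, "z": 0.049, "ax": 0, "ay": 0, "az": 0},
    {"hand": 0, "x": 0.0005, "y": 0.0005, "z": 0.051, "ax": 0, "ay": 0, "az": 0},
  ],
)

```text
t: 25.45
tool_pos: [0.5896, 0.0188, 0.2779]
orientation: [2.818, 1.387, 0.001]
force: [-0.8, 0.9, -0.6]
opening: 0.0281
gripper_force: 12.0
```

```bash
python3 -c "
from h import *
s=read_state();print(s['opening'],s['gripper_force'],s['force'],s['wrist_torque'],s['tool_pos'])"
```

```text
0.028063287430712104 11.999738216400146 [-0.78714187  0.90999014 -0.6323947 ] [-0.0186714   0.14317307  0.01415128] [0.58962869 0.0187576  0.27792248]
```

Request:
carry_out(
  targets=[
    {"hand": 0, "x": 0, "y": 0, "z": 0.002, "ax": 0, "ay": 0, "az": 0},
    {"hand": 0, "x": 0, "y": 0, "z": 0.004, "ax": 0, "ay": 0, "az": 0},
    {"hand": 0, "x": 0, "y": 0, "z": 0.0055, "ax": 0, "ay": 0, "az": 0},
    {"hand": 0, "x": 0, "y": 0, "z": 0.0065, "ax": 0, "ay": 0, "az": 0},
    {"hand": 0, "x": 0, "y": 0, "z": 0.007, "ax": 0, "ay": 0, "az": 0},
  ],
)

```text
t: 26.08
tool_pos: [0.5896, 0.0188, 0.2713]
orientation: [2.819, 1.387, 0.0]
force: [-3.9, 1.4, 6.3]
opening: 0.0279
gripper_force: 12.0
```

```bash
python3 -c "
from h import *
s=read_state();print(s['opening'],s['gripper_force'],s['force'],s['wrist_torque'],s['tool_pos'])"
```

```text
0.027916544182680497 12.001268863677979 [-3.90984396  1.4299211   6.31360057] [ 0.05765754  0.89480349 -0.010447  ] [0.58960047 0.01883366 0.27133162]
```

Request:
carry_out(
  targets=[
    {"hand": 40, "x": 0, "y": 0, "z": -0.0005, "ax": 0, "ay": 0, "az": 0},
    {"hand": 60, "x": 0, "y": 0, "z": -0.0005, "ax": 0, "ay": 0, "az": 0},
    {"hand": 60, "x": 0, "y": 0, "z": -0.0005, "ax": 0, "ay": 0, "az": 0},
    {"hand": 60, "x": 0, "y": 0, "z": -0.0005, "ax": 0, "ay": 0, "az": 0},
    {"hand": 60, "x": 0, "y": 0, "z": -0.015, "ax": 0, "ay": 0, "az": 0},
    {"hand": 60, "x": 0, "y": 0, "z": -0.05, "ax": 0, "ay": 0, "az": 0},
    {"hand": 60, "x": 0, "y": 0, "z": -0.1, "ax": 0, "ay": 0, "az": 0},
    {"hand": 60, "x": 0, "y": 0, "z": -0.12, "ax": 0, "ay": 0, "az": 0},
  ],
)

```text
t: 27.08
tool_pos: [0.5903, 0.0188, 0.3957]
orientation: [2.816, 1.386, 0.009]
force: [-0.3, 0.3, 0.1]
opening: 0.0559
gripper_force: 0.0
```

Request:
carry_out(
  targets=[
    {"hand": 60, "x": -0.02, "y": 0, "z": 0, "ax": 0, "ay": 0, "az": 0},
    {"hand": 60, "x": -0.06, "y": 0, "z": 0, "ax": 0, "ay": 0, "az": 0},
    {"hand": 60, "x": -0.11, "y": 0, "z": 0, "ax": 0, "ay": 0, "az": 0},
    {"hand": 60, "x": -0.16, "y": 0, "z": 0, "ax": 0, "ay": 0, "az": 0},
    {"hand": 60, "x": -0.19, "y": 0, "z": 0, "ax": 0, "ay": 0, "az": 0},
    {"hand": 60, "x": -0.2, "y": 0, "z": 0, "ax": 0, "ay": 0, "az": 0},
    {"hand": 60, "x": -0.2, "y": 0, "z": 0, "ax": 0, "ay": 0, "az": 0},
  ],
)

```text
t: 27.95
tool_pos: [0.4669, -0.14, 0.3895]
orientation: [-2.818, -1.385, 0.002]
force: [0.8, 1.1, -0.2]
opening: 0.0559
gripper_force: 0.0
```

```bash
python3 -c "
from h import *
print(read_state()['force'])
for n in('top','scene'):
    p,d=read_camera(n)
    for a in [(.01,.052,.077,.1),(.055,.1,.077,.09),(.103,.15,.066,.08),(.103,.15,.046,.06),(.103,.15,.085,.13)]: railfit(n,d,*a)
    if n=='scene': cv2.imwrite('pics/s6.png',cv2.resize(p[140:280,220:380],None,fx=4,fy=4,interpolation=cv2.INTER_CUBIC))
"
```

```text
[ 0.83997485  1.12177122 -0.24641236]
top 444 s [13.3 49.1] x [-23.4  20.7] z 0.0828
top 531 s [57.4 99.7] x [-21.5  22.7] z 0.0824
top 151 s [107.2 137.3] x [-23.1  21.7] z 0.0738
top 262 s [107.8 137.2] x [-40.5  38.7] z 0.0545
top 188 s [111.6 132.4] x [-14.9  12.6] z 0.1081
scene 463 s [13.1 48.5] x [-23.8  20.4] z 0.0815
scene 527 s [56.7 99. ] x [-21.4  22.8] z 0.0811
scene 190 s [106.8 137.9] x [-23.  22.] z 0.0718
scene 235 s [107.  137.4] x [-40.6  39.9] z 0.053
scene 249 s [110.7 132. ] x [-15.3  12.7] z 0.1057
```

View pics/s6.png

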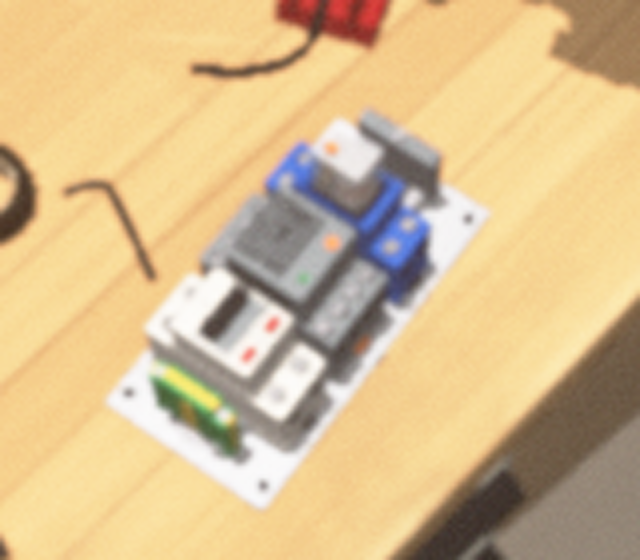

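The picture shows, along the rail from the earth terminal (195,410): breaker (235,330), power supply (290,250), then the socket with the upright relay (350,165). The measured heights are at home and the gaps are about 8 mm.

```bash
python3 -c "
from plant import robot
print(robot.close_job())"
```

```text
the job is handed in; nothing more can be done
None
```

The job is handed in: breaker, power supply and relay socket are fully down on the rail in that order from the earth terminal, with gaps of about 8 mm. The relay is upright and fully home in the socket's pocket, and everything is released; the hand-in returned no verdict.

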